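Hang the bottle carrier on the drip stand

TASK

Take the wire bottle carrier by its swinging handle and hang it on the twin hook of the drip stand, with the handle's crossbar resting in the dips of both prongs and the carrier hanging free above the stand's foot. The stand's post is telescopic and its height is not measured, so feel for the hook as you lower: do not drop the carrier, press hard on the hook or tip the bottles out, and leave the tube rack, beaker and jar where they are.

Things in the scene. Friction and masses are not known exactly. Their poses are not given: they have to be found in the camera images.
- carrier: Steel wire basket 116 x 86 x 60 mm (x, y, z) holding six small amber bottles (fixed in it, black caps reach 84 mm up); 0.35 to 0.65 kg. Origin: centre of its underside; z up. The handle is hinged on its two short ends (x = +-64 mm), 60 mm above the underside, about the carrier's x axis.
- handle (a joint): Swing of the carrier's handle, rad: 0 = standing straight up, +1.5 = folded down to the carrier's -y side, -1.5 = folded down to its +y side. It swings almost freely and starts folded down on the -y side, overhanging the basket's long side by about 57 mm.
- handle_bar (a point): Middle of the handle's crossbar: a round steel bar of 8 mm diameter, straight for 108 mm, with a freely turning grey grip sleeve (15 mm diameter, 48 mm long) on its middle; parallel to the carrier's x axis, 100 mm from the hinge line. x along the bar, z away from the hinge. Hung up, the carrier's underside is 160 mm below the bar.
- stand: Fixed drip stand: foot plate 170 x 200 x 12 mm, telescopic post (22 mm thick) at its origin; on top a 70 mm crossbar along x carries two 8 mm wire prongs at x = +-35 mm, running along +y: level to y = 62 mm, down into a dip 20 mm deep (floor y = 78 to 92 mm), up to a tip at y = 104 mm, 28 mm above the dip; nothing is higher. Origin: on the bench, on the post's axis; z up.
- stand_drip (a point): Point on the stand's foot straight below the middle between the two dips (stand x = 0, y = 85 mm), 14 mm above the bench; axes as the stand's. A handle bar lying in the dips has its centre 200 to 270 mm above the bench, depending on how far the post is drawn out; this height is not in any reading.
- tube_rack: Bystander: orange tube rack 90 x 170 x 50 mm with three capped tubes, 95 mm tall. Origin: centre of its underside.
- beaker: Bystander: glass beaker, 84 mm across, 100 mm tall. Origin: centre of its underside.
- jar: Bystander: white jar, 72 mm across, 90 mm tall. Origin: centre of its underside.
Mind the look-alikes: they are no part of the job. Of the things that look like the carrier, the larger one is meant.

How it is judged:
On the way:
1. the carrier is lifted clear of the bench (height (world z) of carrier above 0.03 m), for 0.2 s.
At the end, for the whole second after the job is handed in: The carrier hangs at rest on the stand by its upright handle (bar over 145 mm above its underside), bar in both dips (middle within 20 mm seen from above, bar within 0.2 rad of the stand's x axis), underside over 30 mm above the bench, tilt under 0.25 rad, under 0.04 m/s and 0.4 rad/s (horizontal distance between handle_bar and stand_drip below 0.02 m and angle between the x axis of handle_bar and the x axis of stand, either way round below 0.2 rad and z of handle_bar in the frame of carrier above 0.145 m and height (world z) of carrier above 0.03 m and angle between carrier's own z axis and vertical below 0.25 rad and contact force between carrier and stand above 1.5 N and linear speed of carrier below 0.04 m/s and angular speed of carrier below 0.4 rad/s); the robot touches nothing.
It fails at once if the carrier is dropped (moves faster than 0.45 m/s while the fingers do not hold it) (linear speed of carrier above 0.45 m/s and contact force between the fingers and carrier below 0.2 N).
It fails at once if the carrier or its handle is pressed on the stand with more than 40 N (contact force between carrier and stand above 40 N).
It fails at once if the carrier tips more than 0.8 rad (angle between carrier's own z axis and vertical above 0.8 rad).
It fails at once if the tube rack, beaker or jar is moved more than 30 mm (distance of any of tube_rack, beaker, jar from where it was at the start of the episode above 0.03 m).
It also fails if it takes over 58 s, if anything falls off the work surface, if the arm or the gripper's body presses on something with over 40 N, if the wrist force passes 120 N, or if a joint passes its speed limit or range.

ROBOT

A 7-joint arm with a two-finger parallel gripper is mounted at the origin on the work surface. World frame = base frame: x ahead of the robot, y to its left, z up, the work surface at z = 0. Lengths are in m, angles in rad, forces in N, time in s.
With the tool pointing down it reaches from about 0.425 to 0.95 m from the base axis. Payload 4.7 kg.
Tool frame: the origin (TCP) lies on the centre line of the jaws, within the pads' length; the fingertips stand robot.nose_length ahead of it and the grasp point (between the pads) lies 8 mm behind it (robot.nose_length is the distance from the TCP to the fingertips, in m); z points along the fingers, x is the direction in which the jaws open and shut, and the axes are right-handed (so a half turn about z gives the same grasp; the last joint's range is limited). The gripper opens to 85 mm and grips with 20 to 120 N. Pads are 22 mm wide; open, the fingers measure 114 mm over their backs; the gripper's body (76 mm by 85 mm) begins 54 mm behind the grasp point. The pads swing forward as they close: fully open they stand 13 mm farther back than shut.
Start: joints at [-1.231, 0.469, -0.049, 1.532, 0.024, 1.141, -0.082], TCP at [0.243, 0.63, 0.242] pointing down, gripper open.
Joint ranges: [-2.59, 2.59], [-0.33, 1.99], [-1.39, 1.29], [0.1, 2.45], [-1.04, 4.18], [0.21, 1.99], [-2.66, 2.66]. Speed limits (rad/s): [2.57, 2.57, 3.14, 3.14, 3.14, 3.14, 3.14].

INTERFACE

Orientations are given as [roll, pitch, yaw] about the fixed x, y, z axes, in that order (R = Rz(yaw) Ry(pitch) Rx(roll)).
In Python, from plant import robot gives the robot as it stands. Calls block until the motion is done:
- robot.goto(position, orientation): joint-space move of the TCP to a pose.
- robot.move_straight(position, vel=0.15, attitude=None, contact_N=None): straight line of the TCP; attitude=None keeps the orientation; vel is the mean speed in m/s. With contact_N (N) it stops when the force on the tool has changed by that much, and returns True; else False.
- robot.move_joints(angles): joint-space move.
- robot.grip(opening, strength=None): opening from 0.0 (shut) to 1.0 (fully open); strength is the grip in N (None keeps the last); returns when the fingers have stopped.
- robot.sleep(seconds).
- robot.inverse_kinematics(position, orientation): joint angles nearest the present ones, or None.
- robot.sense(): the state.
- robot.grab_frame(name): name is "side" or "top" or "wrist"; returns a dict with "image" (480x640x3 uint8, red, green, blue), "range_z" (480x640 float32, m along the optical axis (not along the pixel's ray), 0 where there is no reading), "fx", "fy", "cx", "cy" (pixels), "R" (3x3) and "t" (3): a world point X has camera coordinates R X + t. Camera axes: x right, y down, z forward; pixel columns grow to the right and rows downward; lengths in m; the calibration is good to about 2 mm. A picture is of the moment at which its call begins.
A pose or a line that the arm cannot do raises robot.IKError and nothing moves.
- robot.close_job(): hands the job in, once; it reports no verdict.
The state is a dict: "t": time; "joint_pos": joint angles; "joint_velocities": joint speeds; "effort": joint torques, N m; "tcp_pos": TCP position; "tcp_rot": TCP orientation; "wrist_force": force on the tool from outside, world axes, zero at the start; "torque": the same for the moment, N m; "opening": opening from 0.0 (shut) to 1.0 (fully open).
Only numpy, scipy, OpenCV 4.12 (cv2) and the standard library are available. Lean on these libraries where they do the work, as an engineer would, in place of code of your own. Each camera call takes 0.05 s, during which the arm holds its last target. There are 200 camera calls.

## Working session

There is one attempt and no reset: what is moved stays moved. The work goes in short steps, each a Python script; the robot and the scene stay as the last script left them, time stands still between calls to the robot, and variables do not carry over. Pictures are saved under pics/ and viewed, on a budget of 10 in all, crops included, one or two more only if the job needs it, and the job is handed in when it is done.

```bash
mkdir -p pics; ls
cat > h.py <<'E'
import numpy as np, cv2
from plant import robot
def save(f,n): cv2.imwrite(f'pics/{n}.png',f['image'][:,:,::-1])
def cloud(f):
    z=f['range_z']; v,u=np.mgrid[:480,:640]
    P=np.stack([(u-f['cx'])/f['fx']*z,(v-f['cy'])/f['fy']*z,z],-1)
    W=(P-f['t'])@f['R']; W[z<=0]=np.nan
    return W
E
python3 - <<'E'
from h import *
import pickle
F={n:robot.grab_frame(n) for n in('top','side')}
pickle.dump(F,open('f0.pkl','wb'))
for n in F: save(F[n],n+'0'); print(n,F[n]['R'].round(3).tolist(),F[n]['t'].round(3),F[n]['fx'])
s=robot.sense(); print(s, robot.nose_length)
E
```

```text
pics
top [[-0.026, -0.999, -0.031], [-0.987, 0.03, -0.155], [0.156, 0.026, -0.987]] [-0.049  0.587  0.85 ] 435.18869992026185
side [[-0.929, -0.37, 0.0], [-0.204, 0.512, -0.835], [0.308, -0.776, -0.551]] [0.511 0.267 0.728] 509.64539895429334
{'t': 0.1, 'joint_pos': array([-1.23089621,  0.46937582, -0.04862432,  1.5335392 ,  0.02410551,
        1.14100611, -0.08232305]), 'joint_velocities': array([ 1.46208215e-03, -7.75098585e-04, -2.78582243e-04, -3.73340050e-03,
       -8.94057115e-05, -1.55950290e-03, -2.48297891e-04]), 'effort': array([ 4.01588468e-04, -5.11516535e+01, -4.71642811e-02, -2.38392359e+01,
        1.07687802e-02,  4.41193522e-03, -2.50557923e-05]), 'tcp_pos': array([0.24312889, 0.62916678, 0.24137123]), 'tcp_rot': array([3.14154127e+00, 1.74191197e-03, 1.20202987e+00]), 'wrist_force': array([0.23356917, 0.39749132, 0.69989595]), 'torque': array([-0.00673813, -0.04980308, -0.08468627]), 'opening': 1.0023887095947985} 0.011
```

View pics/top0.png

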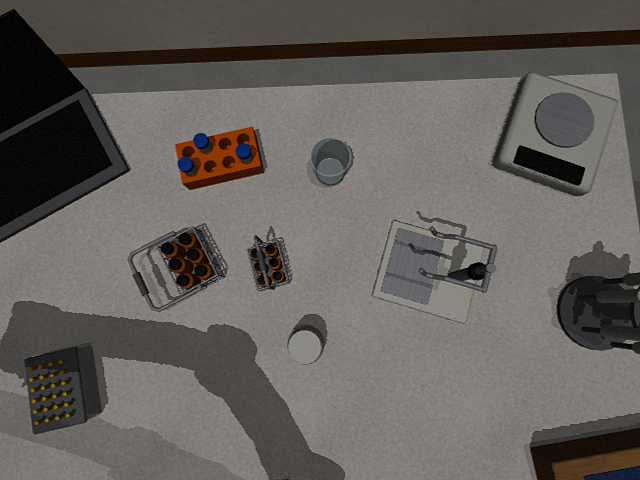

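View pics/side0.png

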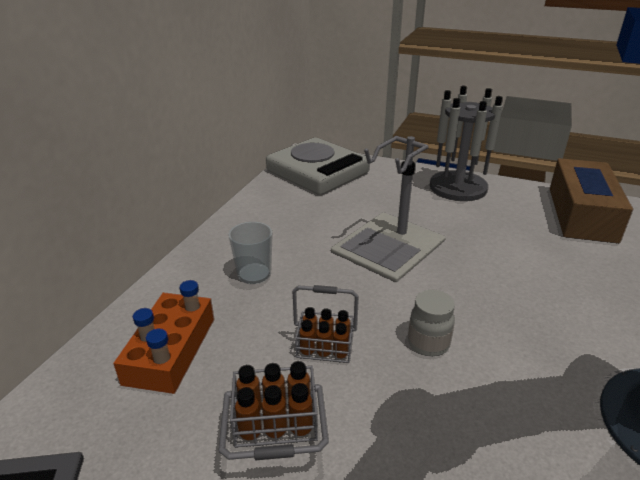

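The top view shows the large carrier at (185,262), its folded handle's sleeve at about (140,284), and the small look-alike at (270,262). The stand's foot is at (435,270), with prongs running left from (495,245) and (487,290) to tips near (432,232) and (422,272). In the side view the sleeve is at (274,452) and the prong tips are near (370,157) and (400,165).

Run:
```python
from h import *
import pickle
F=pickle.load(open('f0.pkl','rb'))
T,S=F['top'],F['side']; W=cloud(T); WS=cloud(S)
def reg(W,u0,u1,v0,v1,z0,z1):
    m=np.zeros((480,640),bool); m[v0:v1,u0:u1]=1
    return m&(W[...,2]>z0)&(W[...,2]<z1)
def show(n,W,m):
    p=W[m]; v,u=np.nonzero(m); print(n,len(p),'mean',p.mean(0).round(3),'min',p.min(0).round(3),'max',p.max(0).round(3),'px',u.mean().round(),v.mean().round())
for n,I,b in(('top',T,(125,155,265,305)),('side',S,(245,305,440,465))):
    g=I['image'].astype(int); w=W if n=='top' else WS
    m=reg(w,*b,.045,.09); show(n+' bar',w,m)
    d=m&(g.max(2)<75); show(n+' sleeve',w,d)
    p=w[m][:,:2]; print(' dir',cv2.fitLine(p.astype(np.float32),cv2.DIST_HUBER,0,.01,.01).ravel().round(3))
m=reg(W,370,510,205,330,.13,.35); show('top hook',W,m)
h=W[m]
v,u=np.nonzero(m)
for a in range(410,505,6):
    k=(u>=a)&(u<a+6)
    for lab,kk in(('A',k&(v<254)),('B',k&(v>=254))):
        if kk.sum(): print(a,lab,kk.sum(),np.median(h[kk],0).round(3),np.median(v[kk]))
ms=reg(WS,355,440,125,180,.13,.35); show('side hook',WS,ms)
print(np.unique(W[215:335,370:440][...,2].round(3).ravel(),return_counts=True)[0][:30])
for I,n in((T,'t'),(S,'s')):
    c=I['image'][120:190,350:450] if n=='s' else I['image'][200:335,360:510]
    cv2.imwrite(f'pics/{n}h.png',cv2.resize(c,None,fx=4 if n=='t' else 6,fy=4 if n=='t' else 6,interpolation=2)[:,:,::-1])
```

```text
top bar 277 mean [0.5   0.286 0.072] min [0.46  0.263 0.064] max [0.539 0.311 0.078] px 140.0 284.0
top sleeve 201 mean [0.501 0.285 0.072] min [0.46  0.263 0.064] max [0.539 0.305 0.078] px 141.0 284.0
 dir [0.89  0.456 0.498 0.285]
side bar 660 mean [0.499 0.291 0.071] min [0.467 0.27  0.063] max [0.533 0.309 0.076] px 274.0 452.0
side sleeve 404 mean [0.5   0.292 0.071] min [0.467 0.275 0.063] max [0.53  0.309 0.076] px 273.0 452.0
 dir [0.886 0.464 0.497 0.29 ]
top hook 1285 mean [ 0.508 -0.315  0.216] min [ 0.463 -0.358  0.13 ] max [ 0.568 -0.23   0.239] px 468.0 264.0
416 B 18 [ 0.499 -0.233  0.236] 270.5
422 B 34 [ 0.495 -0.243  0.217] 273.5
428 A 30 [ 0.563 -0.256  0.235] 230.0
428 B 29 [ 0.492 -0.255  0.209] 276.0
434 A 34 [ 0.561 -0.268  0.211] 234.0
434 B 30 [ 0.489 -0.263  0.217] 277.0
440 A 30 [ 0.557 -0.279  0.21 ] 236.0
440 B 31 [ 0.487 -0.27   0.225] 278.0
446 A 30 [ 0.555 -0.286  0.219] 236.0
446 B 32 [ 0.484 -0.279  0.228] 279.0
452 A 29 [ 0.552 -0.294  0.227] 237.0
452 B 31 [ 0.481 -0.287  0.229] 281.0
458 A 31 [ 0.55  -0.303  0.229] 238.0
458 B 32 [ 0.478 -0.297  0.228] 283.0
464 A 31 [ 0.546 -0.312  0.229] 240.0
464 B 92 [ 0.495 -0.33   0.167] 275.0
470 A 30 [ 0.544 -0.321  0.229] 241.5
470 B 128 [ 0.495 -0.333  0.18 ] 274.0
476 A 31 [ 0.541 -0.33   0.228] 243.0
476 B 134 [ 0.494 -0.338  0.192] 274.0
482 A 31 [ 0.537 -0.34   0.228] 245.0
482 B 168 [ 0.486 -0.336  0.229] 277.0
488 A 50 [ 0.532 -0.349  0.229] 248.0
488 B 130 [ 0.504 -0.345  0.231] 265.0
494 A 23 [ 0.53  -0.355  0.23 ] 249.0
494 B 16 [ 0.502 -0.35   0.234] 266.5
side hook 901 mean [ 0.507 -0.317  0.208] min [ 0.462 -0.628  0.131] max [ 0.57  -0.228  0.238] px 402.0 155.0
[-0.005 -0.004 -0.003 -0.002 -0.001 -0.     0.001  0.002  0.003  0.004
  0.005  0.006  0.007  0.008  0.009  0.01   0.011  0.012  0.013  0.014
  0.015  0.016  0.017  0.018  0.019  0.02   0.205  0.206  0.207  0.208]
```

Heights agree with the text: sleeve centre about 0.066, level prongs 0.229 and dip top 0.209, so the resting bar should sit at about 0.213. I'll go above the sleeve and take one close look.

```bash
cat >> h.py <<'E'
BAR=np.array([.500,.288,.067]); BA=0.478      # sleeve centre, bar angle
DIP=np.array([.5254,-.262,.213]); SA=-0.32    # dip middle, stand x angle
def down(y): return [np.pi,0,y]
YG=BA+np.pi/2; YS=SA+np.pi/2
E
python3 - <<'E'
from h import *
for y in (YG,YG-np.pi):
  q=robot.inverse_kinematics((BAR+[0,0,.1]).tolist(),down(y)); print(None if q is None else np.round(q,2))
for y in (YS,YS-np.pi):
  q=robot.inverse_kinematics((DIP+[0,0,.1]).tolist(),down(y)); print(None if q is None else np.round(q,2))
robot.grip(0.45,60)
robot.goto((BAR+[0,0,.12]).tolist(),down(YG))
s=robot.sense(); print(s['t'],s['tcp_pos'],s['tcp_rot'],s['opening'])
f=robot.grab_frame('wrist'); save(f,'w1'); W=cloud(f)
m=(W[...,2]>.055)&(W[...,2]<.085)&(np.hypot(W[...,0]-.5,W[...,1]-.288)<.04)
d=m&(f['image'].max(2)<75)
for k in(m,d):
  print(k.sum(),np.median(W[k],0),W[k].min(0),W[k].max(0)); v,u=np.nonzero(k); print(u.mean(),v.mean())
print(cv2.fitLine(W[m][:,:2].astype(np.float32),cv2.DIST_HUBER,0,.01,.01).ravel())
E
```

```text
[-0.53  0.39 -0.09  1.85  0.04  0.91  1.41]
[-0.98  0.42  0.5   1.87 -0.25  0.91 -1.45]
[-0.34  0.38  0.99  1.7  -0.33  1.25  1.98]
[-0.38  0.41  1.06  1.7  -0.37  1.26 -1.13]
2.2083 [0.49962662 0.28929072 0.187218  ] [ 3.14102726e+00 -7.46946661e-04  2.05026040e+00] 0.4503969746194298
1754 [0.49703928 0.28842332 0.07206264] [0.46268444 0.26840871 0.0645011 ] [0.5360085  0.31010785 0.07559693]
317.73717217787913 231.00855188141392
1475 [0.50153471 0.29058519 0.072658  ] [0.46574175 0.26840871 0.06464928] [0.5360085  0.31010785 0.07559693]
317.5091525423729 238.16610169491526
[0.8912183  0.45357457 0.49768722 0.28861886]
```

View pics/w1.png

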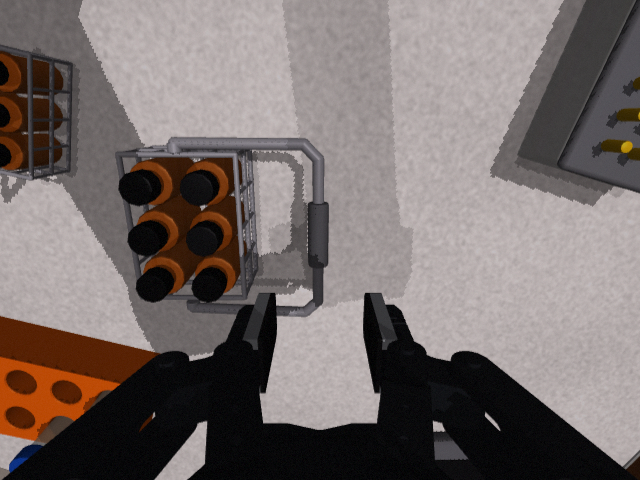

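The wrist view shows the sleeve at (318,203–267), centred between the jaws and parallel to the pads, with the basket clear to the left. I'll descend, grip, swing the handle up along its arc, and lift.

Run:
```python
from h import *
f=robot.grab_frame('wrist'); p=cloud(f)[235,318]; print('sleeve top',p)
B=np.array([p[0],p[1],.067]); print(B)
OFF=np.array([0,0,-.008])
print(robot.move_straight((B+OFF).tolist(),vel=.1,contact_N=8))
robot.grip(0.0,60)
s=robot.sense(); print(s['t'],s['tcp_pos'],s['opening'],s['wrist_force'])
u=np.array([-np.sin(BA),np.cos(BA),0]); z=np.array([0,0,1])
H=B-u*.0998-z*.007
for th in np.linspace(1.35,0,10):
    robot.move_straight((H+.1*(u*np.sin(th)+z*np.cos(th))+OFF).tolist(),vel=.09)
    F=robot.sense()['wrist_force']
    if np.linalg.norm(F)>15: print('force',th,F); break
robot.sleep(.3); s=robot.sense(); print(s['t'],s['tcp_pos'],s['opening'],s['wrist_force'])
save(robot.grab_frame('side'),'s2')
```

```text
sleeve top [0.49941515 0.28993132 0.07293542]
[0.49941515 0.28993132 0.067     ]
False
4.0917 [0.49979604 0.28986997 0.05947227] 0.15003673114474708 [ 0.45772092 -0.79924426  2.10429438]
7.5583 [0.54672474 0.19889776 0.15352666] 0.15337150316900275 [-1.88170109 -1.51567895  9.53413335]
```

View pics/s2.png

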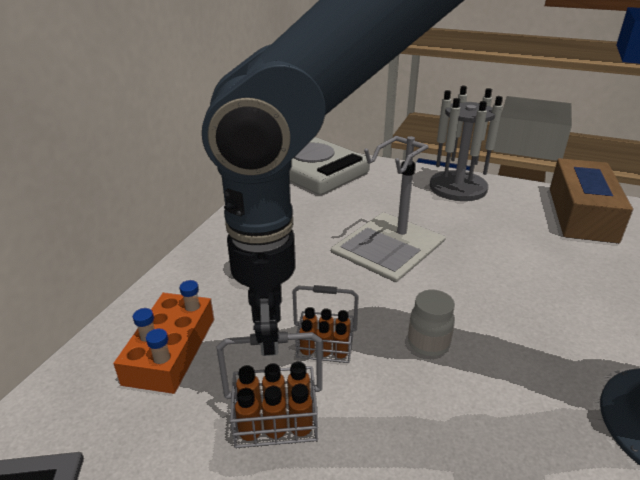

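The handle stands upright, gripped by the sleeve at (268,340). Next I'll lift, carry it high, turn it to the stand's axis, and stop in front of the hook.

Run:
```python
from h import *
p=robot.sense()['tcp_pos']
robot.move_straight([p[0],p[1],.31],vel=.07)
robot.sleep(.3); s=robot.sense(); print(s['t'],s['tcp_pos'],s['opening'],s['wrist_force'],s['torque'])
sy=np.array([-np.sin(SA),np.cos(SA),0])
A=DIP+sy*.10; A[2]=.31
robot.move_straight(A.tolist(),vel=.1,attitude=down(YS))
robot.sleep(.7); s=robot.sense(); print(s['t'],s['tcp_pos'],s['tcp_rot'],s['opening'],s['wrist_force'],s['torque'])
f=robot.grab_frame('side'); save(f,'s3'); save(robot.grab_frame('top'),'t3')
import pickle; pickle.dump(f,open('f3.pkl','wb'))
```

```text
10.3167 [0.5466876  0.19886    0.30992962] 0.15170635938102156 [ 0.08121722  0.40354843 -5.54468796] [ 0.00345372 -0.04118435  0.05121333]
14.825 [ 0.55685819 -0.16707086  0.30996051] [-3.14154088e+00  2.35530116e-05  1.25084143e+00] 0.15130771722728892 [ 0.05062704 -0.60065139 -4.54552877] [ 0.01246712 -0.01022348 -0.04296967]
```

View pics/s3.png

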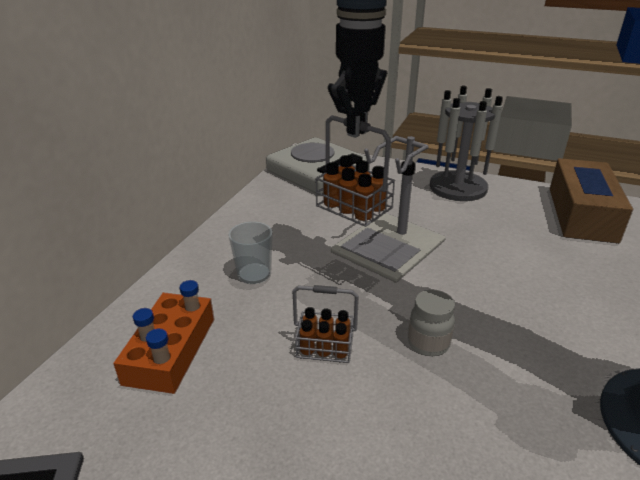

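View pics/t3.png

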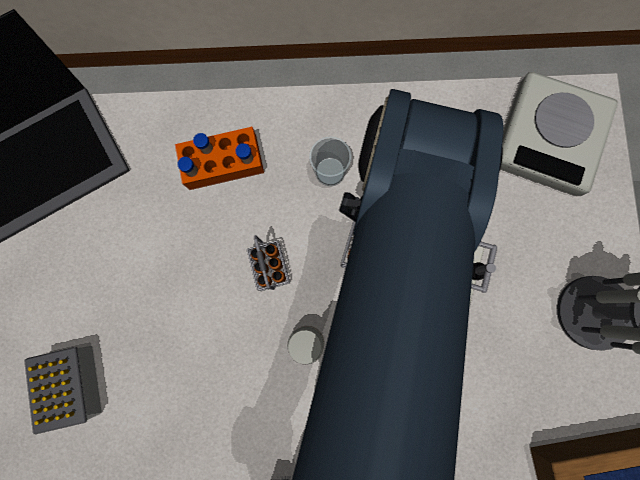

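The carrier hangs upright in the gripper at (355,185) in the side view, in front of the hook, and the bystanders haven't moved. The top view is blocked by the arm. Before moving in I'll cross-check the hook in stand coordinates from both start views, and the bar from this one.

Run:
```python
from h import *
import pickle
F=pickle.load(open('f0.pkl','rb')); f3=pickle.load(open('f3.pkl','rb'))
sx=np.array([np.cos(SA),np.sin(SA)]); sy=np.array([-sx[1],sx[0]])
def loc(W,o): d=W[...,:2]-o; return np.stack([d@sx,d@sy,W[...,2]],-1)
for n in F:
    L=loc(cloud(F[n]),DIP[:2]).reshape(-1,3)
    for sgn in(1,-1):
        k=(np.abs(L[:,0]-sgn*.035)<.012)&(L[:,1]>-.08)&(L[:,1]<.03)&(L[:,2]>.19)&(L[:,2]<.25)
        Q=L[k]; print(n,sgn,len(Q),'x',np.median(Q[:,0]).round(4),'dx/dy',np.polyfit(Q[:,1],Q[:,0],1)[0].round(3),'ymax',Q[:,1].max().round(4))
        for y in np.arange(-.03,.025,.005):
            q=Q[np.abs(Q[:,1]-y)<.0025]
            if len(q): print('  %.3f:%.3f'%(y,np.percentile(q[:,2],85)),end='')
        print()
L=loc(cloud(f3),np.array([.55686,-.16707])).reshape(-1,3)
k=(np.abs(L[:,0])<.08)&(np.abs(L[:,1])<.03)&(L[:,2]>.29)&(L[:,2]<.335)
Q=L[k]
for a in np.arange(-.075,.08,.015):
    q=Q[np.abs(Q[:,0]-a)<.0075]
    if len(q): print('bar x %.3f n%d y %.4f z %.4f'%(a,len(q),np.median(q[:,1]),np.median(q[:,2])))
```

```text
top 1 324 x 0.0353 dx/dy -0.009 ymax 0.0225
  -0.030:0.230  -0.025:0.231  -0.020:0.229  -0.015:0.222  -0.010:0.217  -0.005:0.210  0.000:0.210  0.005:0.214  0.010:0.224  0.015:0.236  0.020:0.238
top -1 324 x -0.0342 dx/dy -0.008 ymax 0.0225
  -0.030:0.230  -0.025:0.230  -0.020:0.229  -0.015:0.223  -0.010:0.217  -0.005:0.211  0.000:0.211  0.005:0.213  0.010:0.227  0.015:0.236  0.020:0.238
side 1 211 x 0.0338 dx/dy 0.011 ymax 0.0244
  -0.030:0.228  -0.025:0.229  -0.020:0.227  -0.015:0.222  -0.010:0.218  -0.005:0.212  0.000:0.209  0.005:0.209  0.010:0.216  0.015:0.226  0.020:0.236
side -1 220 x -0.036 dx/dy -0.008 ymax 0.0236
  -0.030:0.229  -0.025:0.229  -0.020:0.227  -0.015:0.223  -0.010:0.216  -0.005:0.212  0.000:0.208  0.005:0.210  0.010:0.214  0.015:0.224  0.020:0.236
bar x -0.075 n9 y 0.0033 z 0.2982
bar x -0.060 n91 y 0.0035 z 0.3089
bar x -0.045 n41 y 0.0037 z 0.3178
bar x -0.030 n56 y 0.0042 z 0.3181
bar x -0.015 n184 y 0.0073 z 0.3211
bar x 0.000 n217 y 0.0182 z 0.3204
bar x 0.015 n22 y 0.0075 z 0.3172
bar x 0.030 n29 y 0.0033 z 0.3183
bar x 0.045 n34 y 0.0032 z 0.3174
bar x 0.060 n66 y 0.0033 z 0.3053
```

Both views agree on the dip middle within 2 mm, and the bar is centred on the TCP and parallel to the stand's x axis. I'll move in above the tips, then feel downward.

Run:
```python
from h import *
sy=np.array([-np.sin(SA),np.cos(SA),0])
A=DIP+sy*.10; A[2]=.25
robot.move_straight(A.tolist(),vel=.06)
B=DIP+sy*.001; B[2]=.25
print('hit in',robot.move_straight(B.tolist(),vel=.06,contact_N=6))
robot.sleep(.6); s=robot.sense(); print(s['t'],s['tcp_pos'],s['wrist_force'])
save(robot.grab_frame('side'),'s4')
C=B.copy(); C[2]=.196
print('hit',robot.move_straight(C.tolist(),vel=.02,contact_N=2.5))
s=robot.sense(); print(s['t'],s['tcp_pos'],s['wrist_force'],s['torque'])
save(robot.grab_frame('side'),'s5')
a=cv2.imread('pics/s4.png')[60:300,240:520]; b=cv2.imread('pics/s5.png')[60:300,240:520]
cv2.imwrite('pics/s45.png',cv2.resize(np.hstack([a,b]),(798,342)))
```

```text
hit in False
18.475 [ 0.52570325 -0.26108088  0.25001372] [ 0.03962707 -0.59001277 -5.92534768]
hit True
20.45 [ 0.52567676 -0.2611715   0.20632642] [-0.03981839 -0.2959539   4.73317815] [-0.09096293 -0.01906875  0.09196803]
```

View pics/s45.png

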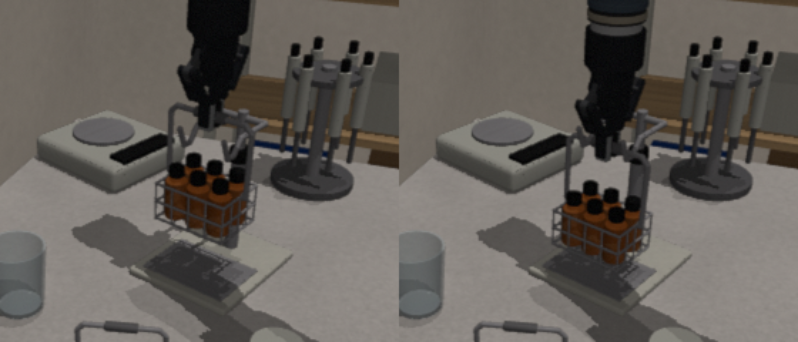

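Contact came at bar z = 0.214, against 0.2135 seen by camera. The picture shows the bar in the dips and the carrier hanging free above the foot. I'll release and withdraw upward.

Run:
```python
from h import *
robot.grip(0.5,20)
robot.sleep(.4); s=robot.sense(); print(s['t'],s['wrist_force'],s['opening'])
p=s['tcp_pos']
print(robot.move_straight([p[0],p[1],.30],vel=.05,contact_N=5))
robot.move_straight([p[0],p[1],.40],vel=.1)
robot.sleep(1.5); s=robot.sense(); print(s['t'],s['tcp_pos'],s['wrist_force'])
f=robot.grab_frame('side'); save(f,'s6')
sx=np.array([np.cos(SA),np.sin(SA)]); sy=np.array([-sx[1],sx[0]])
W=cloud(f); d=W[...,:2]-DIP[:2]; L=np.stack([d@sx,d@sy,W[...,2]],-1).reshape(-1,3)
Q=L[(np.abs(L[:,0])<.053)&(np.abs(L[:,1])<.025)&(L[:,2]>.205)&(L[:,2]<.235)]
for a in np.arange(-.05,.055,.01):
    q=Q[np.abs(Q[:,0]-a)<.005]; print('%.2f n%d y %.4f z %.4f'%(a,len(q),*np.median(q[:,1:],0))) if len(q) else 0
C=L[(np.abs(L[:,0])<.08)&(np.abs(L[:,1])<.07)&(L[:,2]>.03)&(L[:,2]<.14)]; print('basket lowest/extent',C.min(0),C.max(0))
g=robot.grab_frame('side')['range_z']; print('moving px',(np.abs(g-f['range_z'])>.004).sum())
```

```text
21.2917 [ 0.42376543  0.79419124 -0.35313909] 0.5055291388058729
False
26.0083 [ 0.52402216 -0.26026156  0.39999102] [-0.46245273  0.00974431 -0.29572734]
-0.05 n17 y 0.0039 z 0.2147
-0.04 n90 y 0.0057 z 0.2171
-0.03 n42 y -0.0118 z 0.2204
-0.02 n37 y 0.0074 z 0.2140
-0.01 n35 y 0.0056 z 0.2171
0.00 n34 y 0.0063 z 0.2160
0.01 n40 y 0.0064 z 0.2166
0.02 n27 y 0.0068 z 0.2161
0.03 n80 y 0.0051 z 0.2176
0.04 n42 y -0.0054 z 0.2206
0.05 n8 y 0.0045 z 0.2133
basket lowest/extent [-0.06893994 -0.04132426  0.05328887] [0.06652707 0.04862128 0.13994264]
moving px 91212
```

View pics/s6.png

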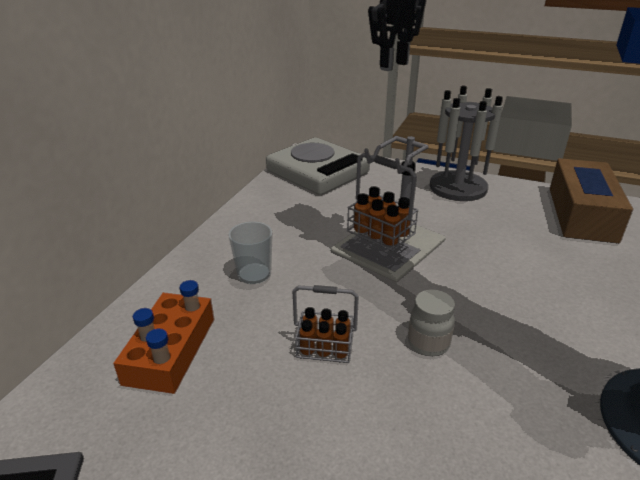

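The carrier hangs upright in both dips at (380,215), the gripper is well clear, and the bystanders are in place. The depth-difference count is only sensor noise, so I'll check stillness by colour centroid, then hand in.

Run:
```python
from h import *
def c():
    i=robot.grab_frame('side')['image'][180:250,340:420].astype(int)
    v,u=np.nonzero(i[...,0]-i[...,2]>40); return u.mean().round(2),v.mean().round(2)
robot.sleep(1.5)
for k in range(5): print(c()); robot.sleep(.15)
robot.close_job(); print(robot.sense()['t'])
```

```text
(np.float64(40.94), np.float64(37.49))
(np.float64(41.01), np.float64(37.49))
(np.float64(40.92), np.float64(37.62))
(np.float64(40.95), np.float64(37.49))
(np.float64(41.15), np.float64(37.53))
the job is handed in; nothing more can be done
the job is handed in; nothing more can be done
```

The carrier is hanging on the drip stand with its handle bar in both dips, and I handed the job in. No verdict is reported back.

I gripped the folded handle by its sleeve, swung it upright along its arc, and lifted the carrier high over the bench to the front of the hook. I moved in above the prong tips and lowered until I felt contact. The handling took about 28 s of the 58 s allowed.

- **Hook height:** contact came with the bar at 0.214 m, against 0.2135 m measured from the cameras. The wrist force changed by about 10 N at contact, far below the 40 N limit.
- **Bar position:** after release, the side camera puts the bar about 5 mm from the dip middle and parallel to the stand's x axis. That camera sees only one side of the bar, so part of the 5 mm is bias.
- **Clearance:** the lowest visible point of the basket is about 53 mm above the bench, and the carrier hangs upright in the picture.
- **Stillness:** the bottles' colour centroid moved by no more than 0.25 pixel over five pictures. An earlier depth-difference check flagged 91,000 "moving" pixels, which I took as sensor noise because its 4 mm threshold was too fine.
- **Bystanders:** the tube rack, beaker and jar look unmoved in the pictures; I didn't measure them. I viewed 8 pictures of the 10 allowed.

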